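# Fetch the setting anvil from the back of the rack

## Robot

A 6-joint arm with a two-finger parallel gripper is mounted at the origin on the work surface. World frame = base frame: x ahead of the robot, y to its left, z up, the work surface at z = 0. Lengths are in m, angles in rad, forces in N, time in s.
With the tool pointing down it reaches from about 0.35 to 0.725 m from the base axis. Payload 4.3 kg.
Tool frame: the origin (TCP) lies at the very end of the fingers, on their centre line; the grasp point (between the pads) lies 19 mm behind it; z points along the fingers, y is the line along which they close (so a half turn about z gives the same grasp; the last joint's range is limited). The gripper opens to 85 mm and grips with 20 to 120 N. Pads are 22 mm wide; open, the fingers measure 114 mm over their backs; the gripper's body (76 mm by 85 mm) begins 54 mm behind the grasp point. The pads swing forward as they close: fully open they stand 13 mm farther back than shut.
Start: joints at [-1.431, 0.377, 0.081, 1.274, 0, 1.46], TCP at [0.142, -0.557, 0.231] pointing down, gripper open.
Joint ranges: [-2.72, 2.72], [-0.84, 1.66], [-1.02, 1.22], [-1.77, 2.12], [-1.37, 1.28], [-3.14, 3.14]. Speed limits (rad/s): [2.57, 2.57, 3.14, 3.14, 3.14, 3.14].

## Interface

Orientations are given as a 3x3 rotation matrix whose columns are the frame's x, y, z axes.
In Python, from workcell import sense, grab_frame, camera_info, job_done gives the robot as it stands.
- The arm moves only by the tool carry_out, never from a script. Its argument "motion" is a list of rows, each a list of 3 entries, a list of its own where there are three numbers: the turn, a rotation vector about the tool's x, y, z in degrees, then the shift along the tool's x, y, z in m, then the opening, from 0 (shut) to 1 (fully open). In form: [[[rx, ry, rz], [x, y, z], grip], ...]. A call has 1 to 20 rows; each row is the pose to reach, as a shift and turn from the pose commanded when the call began, along the tool's axes at that moment; what a row does not reach only later rows make up. A row lasts 1/12 s, in which the tool goes at most 41.7 mm and 7.16 degrees, less where a joint would pass 70% of its speed; a pose out of reach is approached as far as the arm can. A call with a gripper value outside its range is refused whole. The fingers move at their own pace and stop on an object; the grip force is fixed at half the most. Time passes only in rows, so rows that repeat a pose let the fingers close. It gives the time, the measured TCP pose, the force, the opening and the grip force at its end, in the units of the state.
- sense(): the state, without advancing time (a new reading comes with each control period).
- grab_frame(name): name is "scene" or "side" or "wrist"; returns the picture (384x512x3 uint8, red, green, blue); there is no depth.
- camera_info(name): a dict with "fx", "fy", "cx", "cy" (pixels), "camera_from_world" (4x4, takes a point from world to camera coordinates). Camera axes: x right, y up, looking along -z (the intrinsics and any distortion apply to the point x, -y, -z); pixel columns grow to the right and rows downward; lengths in m; the calibration is good to about 2 mm. A picture is of the moment at which its call begins: read the wrist's pose just before it. camera_info takes no time and is no camera call; for the wrist camera it gives the pose at the moment of the call.
- job_done(): hands the job in; it is judged then, once.
The state is a dict: "clock": time; "joint_positions": joint angles; "qvel": joint speeds; "effort": joint torques, N m; "position": TCP position; "eef_rot": TCP orientation; "force": force on the tool from outside, world axes, zero at the start; "wrist_torque": the same for the moment, N m; "finger_gap": finger opening in m; "gripper_force": force on a finger pad.
Only numpy, scipy, OpenCV 4.12 (cv2) and the standard library are available. Lean on these libraries where they do the work, as an engineer would, in place of code of your own. Each camera call takes 0.05 s, during which the arm holds its last target. There are 200 camera calls.

## Task

The round steel anvil is boxed in at the inner place of the wooden rack by the rivet jar, the square tin and the iron weight: first stand those three upright on the cork mat, then set the anvil in the middle of the marble slab, and only then put the jar, the tin and the weight back upright in the rack, each on the very spot it came from. Set everything down without dropping it, and do not disturb the small tin of snaps, the awl and the creasing bone.

Things in the scene. Friction and masses are not known exactly. Their poses are not given: they have to be found in the camera images.
- anvil_c (a point): Setting anvil to be fetched: a plain round bright-steel puck, 50 mm diameter, 32 mm high, with a small hollow in its top, 0.45 kg. It starts at the inner place of the rack, at the rack's origin. The point is its centre, 16 mm above its underside; z is its axis.
- jar_c (a point): Rivet jar: round glass jar with brass rivets in it and an aluminium screw lid; 54 mm diameter up to 58 mm, lid 48 mm diameter, 80 mm high overall, about 0.3 kg. The point is its centre, 40 mm above its underside; z is up its axis.
- tin_c (a point): Square dye tin: upright aluminium can with a paper band, 46 x 46 mm and 72 mm high plus a round black cap 22 mm in diameter and 8 mm high, about 0.28 kg. The point is its centre, 40 mm above its underside; z is up, x and y are square to its flat sides.
- weight_k (a point): Pattern weight: dark iron weight with a round foot 58 mm in diameter (straight to 30 mm up, then tapering to a neck 22 mm thick at 44 to 52 mm) and a round knob on top, 30 mm diameter from 56 to 80 mm up; 84 mm high, about 0.5 kg. The point is the middle of the knob, 68 mm above the underside; z is up its axis.
- rack: Low wood rack, fixed. Origin on the bench under the anvil's place; x to its back, y left. Floor 10 mm thick, 228 wide, from 107 mm in front of to 83 behind the origin. Back wall 45 mm high, inner face 71 mm behind; side rims 20 mm high, 106 mm out. Round stains (62 mm) mark the anvil's place and three places 65 mm left, right and in front of it, where jar, tin and weight start in any arrangement.
- mat: Side area: plain cork mat, fixed flat on the bench, 280 mm long (along its x), 130 mm wide (along its y), 4 mm thick. Origin: centre of its underside.
- slab: White marble setting slab, fixed, 120 x 120 mm and 25 mm high, with a thin dark ring (62 mm diameter, flush) around the middle of its top. Origin: centre of its underside; z up.
- snaps: Bystander: little open round tin of snaps, 36 mm diameter, 14 mm high, in the front left corner of the rack (about 82 mm in front and 82 mm left of the rack's origin). Loose. Origin: centre of its underside.
- awl: Bystander: awl with a wooden handle, 125 mm long, 20 mm thick, lying on the bench beside the cork mat, about 85 mm to the mat's left (+y) and parallel to it. Loose. Origin: on the bench under its middle; x points to its tip.
- folder: Bystander: flat white creasing bone, 130 x 22 x 6 mm, lying on the bench beside the marble slab, about 85 mm to the slab's left (+y). Loose. Origin: centre of its underside; x along its length.
Things that resemble listed ones, but are neither listed nor needed, are in the scene too. Leave any blue look-alike of the part that bears jar_c alone. There is more than one size of the part that bears anvil_c; the job needs the largest.

How it is judged:
By the outcome, as a careful person would: the job done as asked, in the order asked, and still so for the second after the job is handed in, with the robot touching nothing.
It also fails if it takes over 141 s, if anything falls off the work surface, if the arm or the gripper's body presses on something with over 40 N, if the wrist force passes 120 N, or if a joint passes its speed limit or range.

## Working session

There is one attempt and no reset: what is moved stays moved. The work goes in short steps, Python scripts to look and compute and a tool call to move; the robot and the scene stay as the last step left them, time stands still between calls to the robot, and variables do not carry over. Pictures are saved under pics/ and viewed, at most 14 in all, crops included, and the job is handed in when it is done.

Besides the shell and the picture viewer there is one more tool, called after "Call:" in YAML: its name, and indented under it one key for each argument. carry_out: Moves the arm, as the interface text tells. Its arguments: {"type":"object","properties":{"motion":{"type":"array","items":{"type":"array"}}},"required":["motion"]}

```bash
ls; mkdir -p pics; python3 - <<'E'
from workcell import *
import cv2,numpy as np
s=sense();print(s)
for n in ("scene","side"):
    i=camera_info(n);print(n,{k:np.round(v,4).tolist() if not isinstance(v,str) else v for k,v in i.items()})
    cv2.imwrite(f"pics/{n}0.png",cv2.resize(grab_frame(n)[:,:,::-1],(800,600),interpolation=cv2.INTER_CUBIC))
E
```

```text
pics
{'clock': 0.0, 'joint_positions': array([-1.43125616e+00,  3.78048123e-01,  7.96975460e-02,  1.27438620e+00,
       -6.94553172e-06,  1.46050451e+00]), 'qvel': array([-0.00082536,  0.00056413,  0.00113227,  0.0013078 , -0.00078152,
        0.00050694]), 'effort': array([-2.74377180e-04, -4.63605630e+01,  2.69873303e+01,  2.09456531e-02,
       -1.79011954e-04,  1.03010752e-06]), 'position': array([ 0.1420859 , -0.55653342,  0.23039713]), 'eef_rot': array([[ 9.68954005e-01,  2.47240895e-01, -2.76770279e-04],
       [ 2.47240963e-01, -9.68952123e-01,  1.92061870e-03],
       [ 2.06678336e-04, -1.92942013e-03, -9.99998117e-01]]), 'force': array([-0.21762609,  0.29972938,  0.48198558]), 'wrist_torque': array([ 0.03352577, -0.00969065, -0.01224296]), 'gripper_force': 0.0, 'finger_gap': 0.08555515280512672}
scene {'fx': 403.2466, 'fy': 403.2466, 'cx': 251.7565, 'cy': 186.597, 'camera_from_world': [[0.8608, 0.5088, 0.0097, -0.4447], [-0.346, 0.5712, 0.7443, 0.163], [0.3732, -0.6441, 0.6678, -1.4535], [0.0, 0.0, 0.0, 1.0]]}
side {'fx': 426.4488, 'fy': 426.4488, 'cx': 258.2261, 'cy': 196.1924, 'camera_from_world': [[-0.8386, -0.5446, -0.0144, 0.4119], [0.2658, -0.432, 0.8618, -0.2264], [-0.4755, 0.7189, 0.507, -1.2161], [0.0, 0.0, 0.0, 1.0]]}
```

View pics/scene0.png

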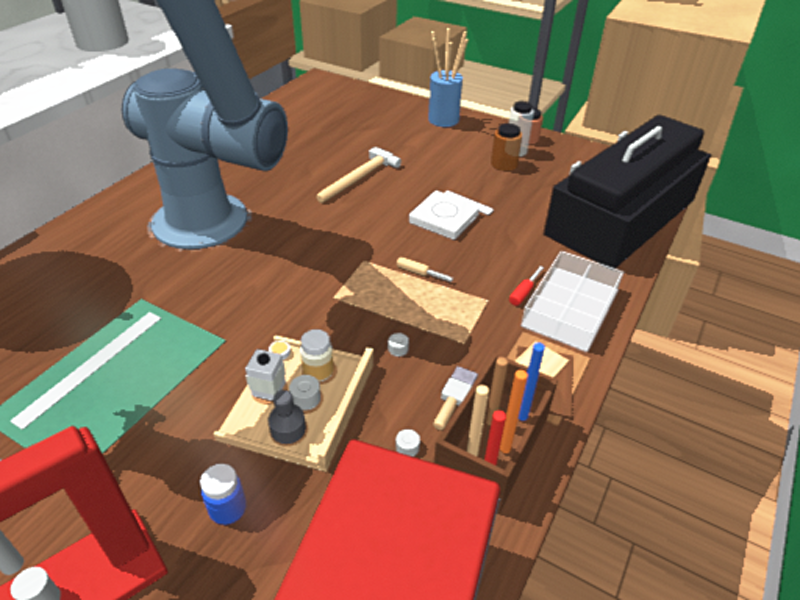

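View pics/side0.png

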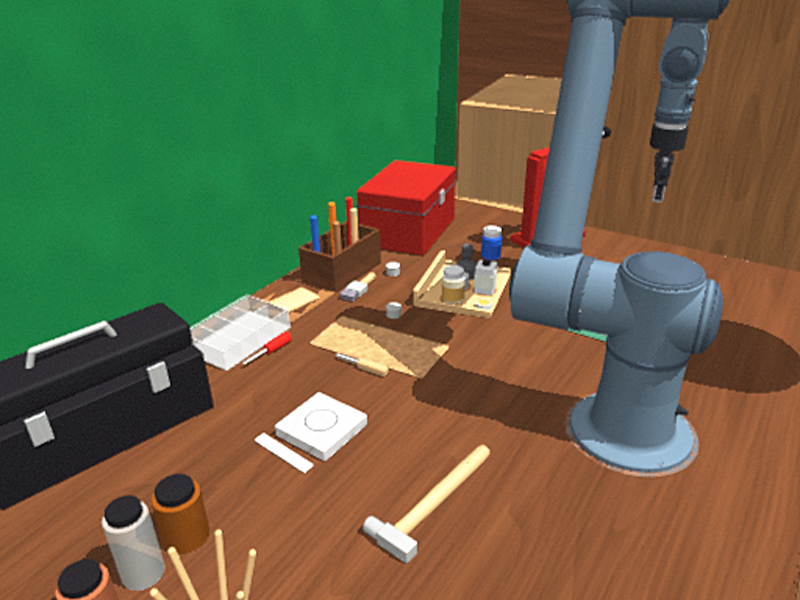

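The scene picture shows the rack with the tin (265,375), jar (316,352), weight (287,418) and anvil (305,390). The mat is around (410,302), the slab ring at (445,211) and the snaps at (279,350). Things that could be mistaken for a target: small pucks at (398,345) and (408,441), not in the rack and smaller, so not the anvil; the blue jar at (222,495), not the rivet jar.

```bash
cat > h.py <<'E'
from workcell import *
import numpy as np, cv2
def ray(i,u,v):
    M=np.array(i["camera_from_world"]);R=M[:3,:3];o=-R.T@M[:3,3]
    d=R.T@np.array([(u-i["cx"])/i["fx"],-(v-i["cy"])/i["fy"],-1.]);return o,d
def onz(i,u,v,z):
    o,d=ray(i,u,v);return o+d*(z-o[2])/d[2]
def pix(i,p):
    M=np.array(i["camera_from_world"]);c=M[:3,:3]@np.asarray(p,float)+M[:3,3]
    return np.array([i["cx"]+i["fx"]*c[0]/-c[2],i["cy"]-i["fy"]*c[1]/-c[2]])
def rel(target,rz=0):
    """shift in tool axes from measured pose to world target"""
    s=sense();return s["eef_rot"].T@(np.array(target)-s["position"])
E
python3 - <<'E'
from h import *
np.set_printoptions(precision=4,suppress=True)
i=camera_info("scene");j=camera_info("side");k=.64
for n,u,v,z in [("anvil",305,382,.042),("jartop",316,340,.09),("weighttop",284,398,.094),("tincap",264,355,.09),("snaps",279,348,.024),("slab",445,211,.025),
 ("matA",367,263,.004),("matB",488,297,.004),("matC",466,342,.004),("matD",335,293,.004),("awl",425,271,.008),("rackFR",325,468,.01),("rackFL",217,436,.01),("puck1",398,338,.02),("puck2",408,436,.02)]:
    print(n,onz(i,u*k,v*k,z))
print("side");
for n,u,v,z in [("slab",320.5,420,.025),("jartop",454,271,.09),("tincap",487,263,.09),("matA",448,350,.004),("matB",417,375,.004),("matC",311,343,.004),("matD",337,319,.004),("awl",362,364,.01),("folder",284,452,.006)]: print(n,onz(j,u*k,v*k,z))
w=camera_info("wrist");s=sense();R=np.array(w["camera_from_world"]);print(w["fx"],w["cx"],w["cy"]);print(R[:3,:3]@s["eef_rot"]);print(R[:3,:3]@s["position"]+R[:3,3])
E
```

```text
anvil [ 0.5169 -0.2897  0.042 ]
jartop [ 0.506  -0.2376  0.09  ]
weighttop [ 0.5382 -0.3643  0.094 ]
tincap [ 0.4534 -0.3087  0.09  ]
snaps [ 0.4199 -0.2389  0.024 ]
slab [0.4789 0.2966 0.025 ]
matA [0.4126 0.0657 0.004 ]
matB [0.6773 0.1007 0.004 ]
matC [ 0.6935 -0.0344  0.004 ]
matD [ 0.4085 -0.0481  0.004 ]
awl [0.5328 0.1021 0.008 ]
rackFR [ 0.626  -0.3905  0.01  ]
rackFL [ 0.4451 -0.4312  0.01  ]
puck1 [ 0.5878 -0.1042  0.02  ]
puck2 [ 0.7092 -0.2809  0.02  ]
side
slab [0.4774 0.2987 0.025 ]
jartop [ 0.4982 -0.2324  0.09  ]
tincap [ 0.4509 -0.3104  0.09  ]
matA [ 0.4073 -0.0478  0.004 ]
matB [0.4161 0.0646 0.004 ]
matC [0.6781 0.0877 0.004 ]
matD [ 0.6917 -0.0231  0.004 ]
awl [0.5297 0.0995 0.01  ]
folder [0.4928 0.3833 0.006 ]
272.9532200869887 254.97476745630016 191.0503867693106
[[ 0.0001  1.     -0.0009]
 [ 0.9471  0.0002  0.3209]
 [ 0.3209 -0.0008 -0.9471]]
[-0.001  -0.0337 -0.1621]
```

Call:
carry_out:
  motion:
    - [[0,0,-90],[0.427,-0.167,-0.03],1]
    - [[0,0,-90],[0.427,-0.167,-0.03],1]
    - [[0,0,-90],[0.427,-0.167,-0.03],1]
    - [[0,0,-90],[0.427,-0.167,-0.03],1]
    - [[0,0,-90],[0.427,-0.167,-0.03],1]
    - [[0,0,-90],[0.427,-0.167,-0.03],1]
    - [[0,0,-90],[0.427,-0.167,-0.03],1]
    - [[0,0,-90],[0.427,-0.167,-0.03],1]
    - [[0,0,-90],[0.427,-0.167,-0.03],1]
    - [[0,0,-90],[0.427,-0.167,-0.03],1]
    - [[0,0,-90],[0.427,-0.167,-0.03],1]
    - [[0,0,-90],[0.427,-0.167,-0.03],1]
    - [[0,0,-90],[0.427,-0.167,-0.03],1]
    - [[0,0,-90],[0.427,-0.167,-0.03],1]
    - [[0,0,-90],[0.427,-0.167,-0.03],1]
    - [[0,0,-90],[0.427,-0.167,-0.03],1]
    - [[0,0,-90],[0.427,-0.167,-0.03],1]
    - [[0,0,-90],[0.427,-0.167,-0.03],1]

```text
clock: 1.6
position: [0.5141, -0.2902, 0.2613]
eef_rot: [[-0.245, 0.969, -0.0], [0.969, 0.245, -0.0], [-0.0, -0.0, -1.0]]
force: [-0.1, 0.1, 0.9]
finger_gap: 0.0851
gripper_force: 0.0
```

```bash
cat > snap.py <<'E'
import sys,json
from h import *
n=sys.argv[1];i=camera_info("wrist");f=grab_frame("wrist")[:,:,::-1]
json.dump({k:np.asarray(v).tolist() for k,v in i.items()},open(f"pics/{n}.json","w"))
cv2.imwrite(f"pics/{n}_raw.png",f);cv2.imwrite(f"pics/{n}.png",cv2.resize(f,(800,600),interpolation=cv2.INTER_CUBIC))
E
python3 snap.py w1
```

```text
(no output)
```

View pics/w1.png

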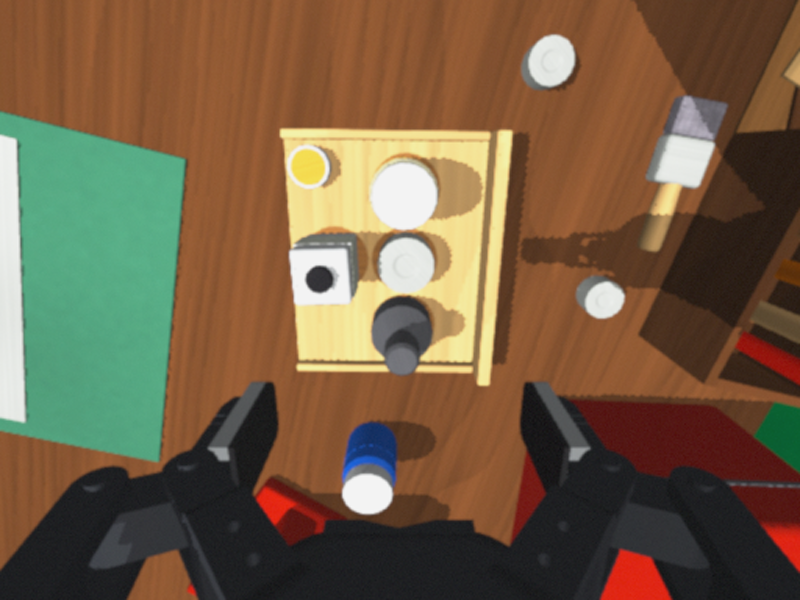

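The wrist view shows the jar lid (404,194), tin cap (320,279), anvil with its hollow (406,262), weight knob (402,358), snaps (309,166) and blue jar (368,490, avoid). The smaller pucks are at (550,60) and (602,298). The anvil is the puck in the rack. Next I refine the positions.

```bash
python3 - <<'E'
from h import *
import json
np.set_printoptions(precision=4,suppress=True)
i=json.load(open("pics/w1.json"));k=.64
P={}
for n,u,v,z in [("anvil",406,262,.042),("jar",404,194,.09),("cap",320,279,.09),("knob",402,358,.094),("snaps",309,167,.024),("rFL",282,133,.03),("wBL",511,131,.055),("wBR",488,384,.055),("rFR",298,368,.03),("tbox",555,400,.1),("puck1",550,60,.02),("puck2",602,298,.02),
 ("tinFL",291,250,.082),("tinFR",301,303,.082),("tinBR",349,303,.082),("tinBL",353,246,.082),("redpress",272,480,.05)]:
    P[n]=onz(i,u*k,v*k,z);print(n,P[n])
# diameters check
def dia(a,b,z):return np.linalg.norm(onz(i,a[0]*k,a[1]*k,z)-onz(i,b[0]*k,b[1]*k,z))
print("anvil d",dia((378,262),(435,262),.042),"lid d",dia((370,194),(438,194),.09),"puck2 d",dia((583,298),(625,298),.02), "puck1",dia((527,60),(576,60),.02))
l=P["jar"]-P["knob"];print("yaw from jar-knob",np.degrees(np.arctan2(-l[0],l[1])),np.linalg.norm(l[:2]))
t=P["anvil"]-P["cap"];print("yaw tin-anvil",np.degrees(np.arctan2(t[1],t[0])),np.linalg.norm(t[:2]))
l=P["wBL"]-P["wBR"];print("yaw wall",np.degrees(np.arctan2(-l[0],l[1])))
for a,b in (("tinFL","tinBL"),("tinFR","tinBR")):
    t=P[b]-P[a];print("tin yaw",np.degrees(np.arctan2(t[1],t[0])),np.linalg.norm(t))
t=P["tinFL"]-P["tinFR"];print(np.degrees(np.arctan2(-t[0],t[1])),np.linalg.norm(t))
t=P["tinBL"]-P["tinBR"];print(np.degrees(np.arctan2(-t[0],t[1])),np.linalg.norm(t))
E
python3 - <<'E'
import cv2
r=cv2.imread("pics/w1_raw.png")[75:250,170:340]
cv2.imwrite("pics/w1c.png",cv2.resize(r,None,fx=3.4,fy=3.4,interpolation=cv2.INTER_CUBIC))
E
```

```text
anvil [ 0.5237 -0.2956  0.042 ]
jar [ 0.506  -0.2362  0.09  ]
cap [ 0.4595 -0.3135  0.09  ]
knob [ 0.5364 -0.3611  0.094 ]
snaps [ 0.4241 -0.2398  0.024 ]
rFL [ 0.399  -0.2185  0.03  ]
wBL [ 0.5745 -0.1737  0.055 ]
wBR [ 0.6255 -0.3862  0.055 ]
rFR [ 0.4487 -0.4277  0.03  ]
tbox [ 0.6665 -0.3642  0.1   ]
puck1 [ 0.5953 -0.1122  0.02  ]
puck2 [ 0.7147 -0.289   0.02  ]
tinFL [ 0.4326 -0.2988  0.082 ]
tinFR [ 0.4476 -0.3395  0.082 ]
tinBR [ 0.4848 -0.33    0.082 ]
tinBL [ 0.4781 -0.2841  0.082 ]
redpress [ 0.4475 -0.5493  0.05  ]
anvil d 0.04964942182447206 lid d 0.04881507733329467 puck2 d 0.0398856595252667 puck1 0.03914602724109796
yaw from jar-knob 13.718590149221809 0.12847537299360337
yaw tin-anvil 15.552726392663272 0.06663535430581773
yaw wall 13.482758916332092
tin yaw 17.95851584551709 0.047820546611395225
tin yaw 14.232349979737858 0.03841925357107641
20.19756387526931 0.04335988889359739
8.312314950960825 0.046480756399406416
```

View pics/w1c.png

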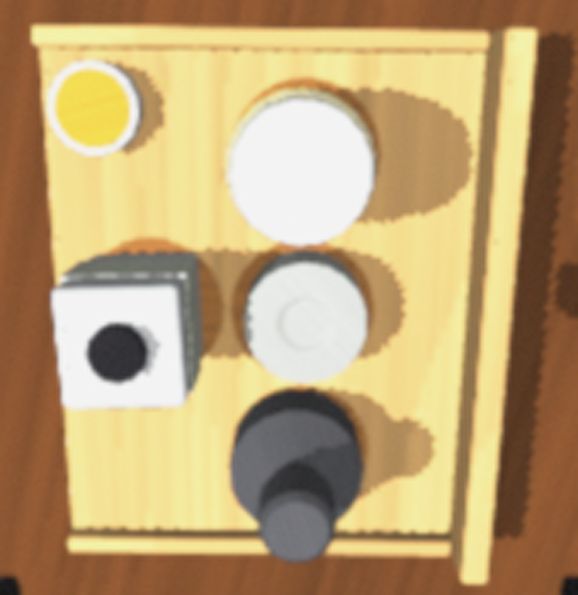

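The anvil measures 49.6 mm across and the look-alike pucks about 39 mm, so the one in the rack is the right one. Rack origin is about (0.5225,-0.298), yaw 13.8°. I'll take the jar first.

Call:
carry_out:
  motion:
    - [[0,0,0],[0.03,0.007,0],1]
    - [[0,0,0],[0.0545,0.007,0.02],1]
    - [[0,0,0],[0.0545,0.007,0.06],1]
    - [[0,0,0],[0.0545,0.007,0.1],1]
    - [[0,0,0],[0.0545,0.007,0.135],1]
    - [[0,0,0],[0.0545,0.007,0.165],1]
    - [[0,0,0],[0.0545,0.007,0.19],1]
    - [[0,0,0],[0.0545,0.007,0.21],1]
    - [[0,0,0],[0.0545,0.007,0.22],1]
    - [[0,0,0],[0.0545,0.007,0.226],1]
    - [[0,0,0],[0.0545,0.007,0.226],1]
    - [[0,0,0],[0.0545,0.007,0.226],0]
    - [[0,0,0],[0.0545,0.007,0.226],0]
    - [[0,0,0],[0.0545,0.007,0.226],0]
    - [[0,0,0],[0.0545,0.007,0.226],0]
    - [[0,0,0],[0.0545,0.007,0.226],0]
    - [[0,0,0],[0.0545,0.007,0.226],0]
    - [[0,0,0],[0.0545,0.007,0.226],0]
    - [[0,0,0],[0.0545,0.007,0.226],0]

```text
clock: 3.23
position: [0.5082, -0.2364, 0.0373]
eef_rot: [[-0.247, 0.969, 0.001], [0.969, 0.247, -0.003], [-0.003, 0.0, -1.0]]
force: [-4.1, 0.0, 7.4]
finger_gap: 0.0522
gripper_force: 62.3
```

```bash
python3 - <<'E'
from h import *
import json
i=json.load(open("pics/w1.json"))
q=[np.array(onz(i,170+u/3.4,75+v/3.4,z)) for u,v,z in [(52,290,.082),(180,285,.082),(186,402,.082),(65,408,.082),(306,321,.042),(302,172,.09),(117,352,.09),(297,530,.094)]]
print(np.round(q,4))
for a,b,o in ((0,1,0),(3,2,0),(3,0,90),(2,1,90)):
    t=q[b]-q[a];print(np.degrees(np.arctan2(t[1],t[0]))-o,np.linalg.norm(t))
j,w=camera_info("scene"),camera_info("side")
E
```

```text
[[ 0.4315 -0.2994  0.082 ]
 [ 0.475  -0.2866  0.082 ]
 [ 0.4862 -0.3287  0.082 ]
 [ 0.4435 -0.342   0.082 ]
 [ 0.5245 -0.2979  0.042 ]
 [ 0.5066 -0.2377  0.09  ]
 [ 0.459  -0.3136  0.09  ]
 [ 0.5371 -0.3634  0.094 ]]
16.49351312995077 0.04529257289472527
17.231580433008236 0.0447130787109286
15.72762726756308 0.04421444420461987
14.95204810463568 0.043650325570232865
```

Call:
carry_out:
  motion:
    - [[0,0,0],[0,0,-0.015],0]
    - [[0,0,0],[0,0,-0.045],0]
    - [[0,0,0],[0,0,-0.08],0]
    - [[0,0,0],[0.01,0,-0.11],0]
    - [[0,0,0],[0.04,0,-0.13],0]
    - [[0,0,0],[0.075,0.002,-0.13],0]
    - [[0,0,0],[0.11,0.003,-0.13],0]
    - [[0,0,0],[0.145,0.004,-0.13],0]
    - [[0,0,0],[0.18,0.005,-0.13],0]
    - [[0,0,0],[0.21,0.006,-0.13],0]
    - [[0,0,0],[0.235,0.006,-0.12],0]
    - [[0,0,0],[0.244,0.006,-0.09],0]
    - [[0,0,0],[0.244,0.006,-0.06],0]
    - [[0,0,0],[0.244,0.006,-0.035],0]
    - [[0,0,0],[0.244,0.006,-0.018],0]
    - [[0,0,0],[0.244,0.006,-0.008],0]
    - [[0,0,0],[0.244,0.006,-0.003],0]
    - [[0,0,0],[0.244,0.006,-0.003],0]
    - [[0,0,0],[0.244,0.006,-0.003],0]

```text
clock: 4.82
position: [0.4539, 0.0026, 0.0389]
eef_rot: [[-0.247, 0.969, 0.001], [0.969, 0.247, -0.0], [-0.0, 0.001, -1.0]]
force: [-0.3, 0.0, -2.4]
finger_gap: 0.0525
gripper_force: 63.8
```

```bash
python3 snap.py w2; python3 -c "
from workcell import *
print(sense())"
```

```text
{'clock': 4.8667, 'joint_positions': array([-1.34301986e-01,  2.99562089e-01, -5.73874638e-01,  6.95541720e-01,
        2.61314649e-05,  1.18680580e+00]), 'qvel': array([-0.00193536, -0.00560944,  0.00716754, -0.0031979 , -0.00078705,
        0.0010095 ]), 'effort': array([ 3.60149425e-02, -3.73805237e+01,  2.15163589e+01,  4.63696278e-02,
        2.11309351e-03,  8.58740918e-05]), 'position': array([0.45438236, 0.00248937, 0.03924364]), 'eef_rot': array([[-2.47101602e-01,  9.68987895e-01,  1.80500746e-03],
       [ 9.68989353e-01,  2.47102379e-01, -2.17515251e-04],
       [-6.56791282e-04,  1.69528464e-03, -9.99998347e-01]]), 'force': array([ 0.48859907,  0.60450724, -1.68214362]), 'wrist_torque': array([-0.03077016, -0.01565897, -0.01834137]), 'gripper_force': 63.84484780021012, 'finger_gap': 0.052615449759095045}
```

View pics/w2.png

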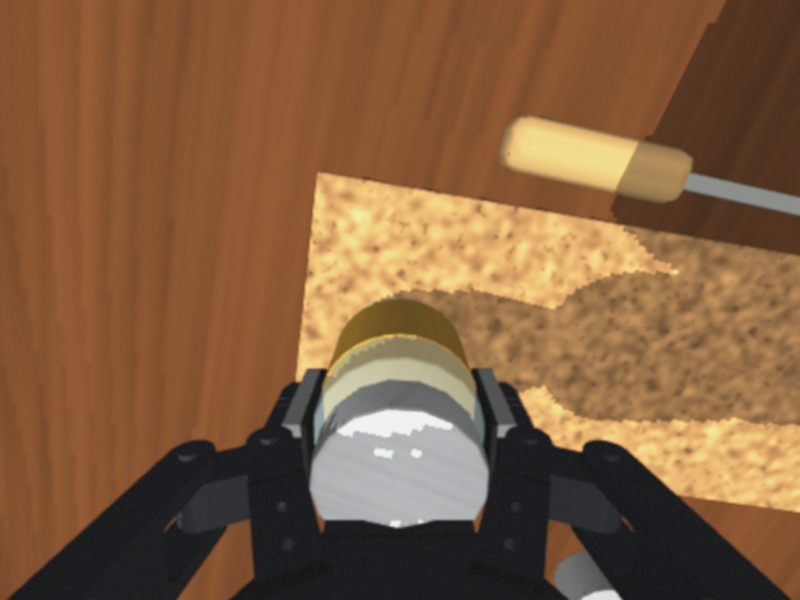

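The jar is held upright over the mat, with the mat corner at (319,173) and the awl clear at (600,160). The jar is still about 8 mm above the mat, so I lower it.

Call:
carry_out:
  motion:
    - [[0,0,0],[0,0,0.004],0]
    - [[0,0,0],[0,0,0.006],0]
    - [[0,0,0],[0,0,0.008],0]
    - [[0,0,0],[0,0,0.008],0]
    - [[0,0,0],[0,0,0.008],0]

```text
clock: 5.28
position: [0.4541, 0.0026, 0.0313]
eef_rot: [[-0.247, 0.969, 0.001], [0.969, 0.247, -0.0], [-0.001, 0.001, -1.0]]
force: [-1.7, 1.0, 5.5]
finger_gap: 0.0524
gripper_force: 64.6
```

```bash
python3 - <<'E'
from h import *
import json
i=json.load(open("pics/w2.json"));k=.64
for n,u,v,z in [("c",319,173,.004),("e",800,255,.004),("f",300,365,.004),("r",690,495,.004),("r2",800,512,.004),("awl0",503,140,.01)]: print(n,np.round(onz(i,u*k,v*k,z),4))
E
```

```text
c [0.4061 0.0671 0.004 ]
e [0.6105 0.0848 0.004 ]
f [ 0.4138 -0.0192  0.004 ]
r [ 0.624  -0.0436  0.004 ]
r2 [ 0.6856 -0.0395  0.004 ]
awl0 [0.4721 0.0966 0.01  ]
```

Call:
carry_out:
  motion:
    - [[0,0,0],[0,0,0.008],0.9]
    - [[0,0,0],[0,0,0.008],0.9]
    - [[0,0,0],[0,0,0.008],0.9]
    - [[0,0,0],[0,0,0.008],0.9]
    - [[0,0,0],[0,0,-0.03],0.9]
    - [[0,0,0],[0,0,-0.07],0.9]
    - [[0,0,0],[0,0,-0.11],0.9]
    - [[0,0,-91],[-0.308,-0.0735,-0.13],0.8]
    - [[0,0,-91],[-0.308,-0.0735,-0.13],0.8]
    - [[0,0,-91],[-0.308,-0.0735,-0.13],0.8]
    - [[0,0,-91],[-0.308,-0.0735,-0.13],0.8]
    - [[0,0,-91],[-0.308,-0.0735,-0.13],0.8]
    - [[0,0,-91],[-0.308,-0.0735,-0.13],0.8]
    - [[0,0,-91],[-0.308,-0.0735,-0.13],0.8]
    - [[0,0,-91],[-0.308,-0.0735,-0.13],0.8]
    - [[0,0,-91],[-0.308,-0.0735,-0.13],0.8]
    - [[0,0,-91],[-0.308,-0.0735,-0.13],0.8]
    - [[0,0,-91],[-0.308,-0.0735,-0.13],0.8]
    - [[0,0,-91],[-0.308,-0.0735,-0.13],0.8]
    - [[0,0,-91],[-0.308,-0.0735,-0.13],0.8]

```text
clock: 6.95
position: [0.4582, -0.3143, 0.1603]
eef_rot: [[-0.977, -0.214, -0.0], [-0.214, 0.977, -0.0], [0.0, 0.0, -1.0]]
force: [-0.1, 0.6, -0.1]
finger_gap: 0.0685
gripper_force: 0.0
```

```bash
python3 snap.py w3; python3 -c "
from h import *
print(sense()['position'],sense()['eef_rot'],rel((.459,-.314,.035)))"
```

```text
[ 0.45826761 -0.31417888  0.16030622] [[-9.75862880e-01 -2.18384147e-01 -6.57868947e-05]
 [-2.18384149e-01  9.75862881e-01  2.48766080e-05]
 [ 5.87663318e-05  3.86429733e-05 -9.99999998e-01]] [-7.61140694e-04  9.77519846e-06  1.25306174e-01]
```

View pics/w3.png

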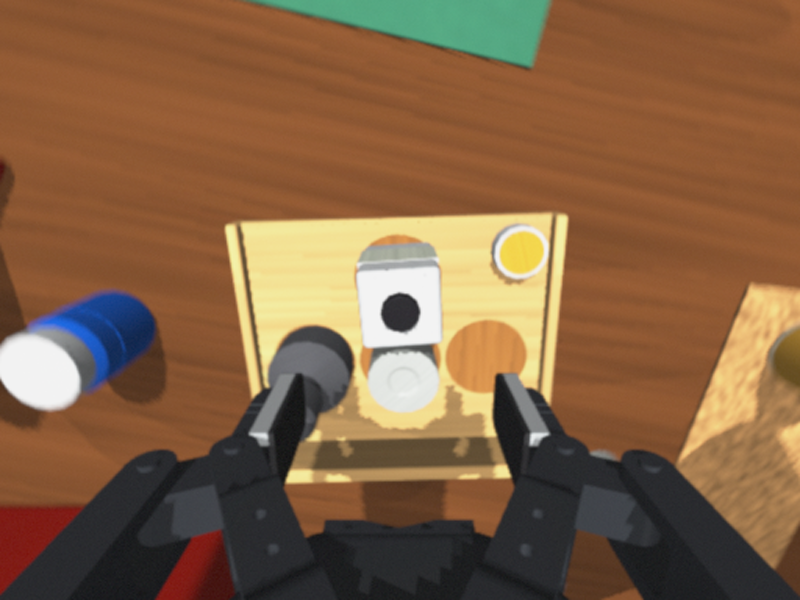

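The tin is directly under the gripper (cap at (400,312)), and the empty jar stain shows at (487,356). I compute corrections from these.

```bash
python3 - <<'E'
from h import *
import json
i=json.load(open("pics/w3.json"));k=.64;P={}
for n,u,v,z in [("jarstain",487,356,.01),("cap",400.5,313,.09),("anvil",404,381,.042),("snaps",521,251,.024),("tl",357,271,.082),("tr",439,265,.082),("bl",364,346.5,.082),("br",441.5,343,.082),("rl",228,226,.03),("rr",566,214,.03),("wl",289,483,.055)]:
    P[n]=onz(i,u*k,v*k,z);print(n,np.round(P[n],4))
for a,b in (("tl","tr"),("bl","br"),("rl","rr")):
    t=P[b]-P[a];print(np.degrees(np.arctan2(-t[0],t[1])),np.linalg.norm(t))
for a,b in (("tl","bl"),("tr","br")):
    t=P[b]-P[a];print(np.degrees(np.arctan2(t[1],t[0])),np.linalg.norm(t))
t=P["anvil"]-P["cap"];print(np.degrees(np.arctan2(t[1],t[0])),np.linalg.norm(t[:2]))
E
```

```text
jarstain [ 0.5065 -0.2359  0.01  ]
cap [ 0.4573 -0.3144  0.09  ]
anvil [ 0.5233 -0.2971  0.042 ]
snaps [ 0.4212 -0.24    0.024 ]
tl [ 0.4418 -0.3416  0.082 ]
tr [ 0.4292 -0.2996  0.082 ]
bl [ 0.4846 -0.3296  0.082 ]
br [ 0.473  -0.2871  0.082 ]
rl [ 0.445  -0.4298  0.03  ]
rr [ 0.3914 -0.2214  0.03  ]
wl [ 0.6147 -0.3615  0.055 ]
16.714866470217057 0.04391723491253061
15.245521926779995 0.04404110518091428
14.41779093126009 0.21515195133104334
15.753246791763482 0.044409490520393516
15.914710437841482 0.045536982401833
14.665574081743143 0.06823086964140707
```

Call:
carry_out:
  motion:
    - [[0,0,0],[0,0,0.03],0.8]
    - [[0,0,0],[0,0,0.065],0.8]
    - [[0,0,0],[0,0,0.09],0.8]
    - [[0,0,0],[0,0,0.11],0.8]
    - [[0,0,0],[0,0,0.12],0.8]
    - [[0,0,0],[0,0,0.125],0.8]
    - [[0,0,0],[0,0,0.125],0.8]
    - [[0,0,0],[0,0,0.125],0]
    - [[0,0,0],[0,0,0.125],0]
    - [[0,0,0],[0,0,0.125],0]
    - [[0,0,0],[0,0,0.125],0]
    - [[0,0,0],[0,0,0.125],0]
    - [[0,0,0],[0,0,0.125],0]
    - [[0,0,0],[0,0,0.125],0]

```text
clock: 8.17
position: [0.4597, -0.315, 0.0371]
eef_rot: [[-0.978, -0.209, 0.003], [-0.209, 0.978, -0.002], [-0.003, -0.003, -1.0]]
force: [1.0, 0.3, 5.9]
finger_gap: 0.0459
gripper_force: 61.4
```

```bash
python3 - <<'E'
from h import *
print(rel((.6445,.0125,.035)),sense()['eef_rot'])
E
```

```text
[-0.24910219  0.28171952  0.00193673] [[-0.97793064 -0.20890762  0.00304293]
 [-0.20891473  0.9779313  -0.00223833]
 [-0.00250818 -0.00282464 -0.99999287]]
```

Call:
carry_out:
  motion:
    - [[0,0,0],[0,0,-0.015],0]
    - [[0,0,0],[0,0,-0.045],0]
    - [[0,0,0],[0,0,-0.08],0]
    - [[0,0,0],[-0.01,0.01,-0.11],0]
    - [[0,0,0],[-0.03,0.034,-0.13],0]
    - [[0,0,0],[-0.053,0.06,-0.13],0]
    - [[0,0,0],[-0.08,0.09,-0.13],0]
    - [[0,0,0],[-0.106,0.12,-0.13],0]
    - [[0,0,0],[-0.133,0.15,-0.13],0]
    - [[0,0,0],[-0.159,0.18,-0.13],0]
    - [[0,0,0],[-0.186,0.21,-0.13],0]
    - [[0,0,0],[-0.212,0.24,-0.13],0]
    - [[0,0,0],[-0.235,0.265,-0.12],0]
    - [[0,0,0],[-0.249,0.281,-0.095],0]
    - [[0,0,0],[-0.249,0.281,-0.06],0]
    - [[0,0,0],[-0.249,0.281,-0.03],0]
    - [[0,0,0],[-0.249,0.281,-0.012],0]
    - [[0,0,0],[-0.249,0.281,-0.004],0]
    - [[0,0,0],[-0.249,0.281,0.001],0]
    - [[0,0,0],[-0.249,0.281,0.001],0]

```text
clock: 9.83
position: [0.6427, 0.0127, 0.0338]
eef_rot: [[-0.978, -0.209, -0.001], [-0.209, 0.978, -0.0], [0.001, 0.0, -1.0]]
force: [0.2, 0.8, -2.6]
finger_gap: 0.0457
gripper_force: 61.1
```

Call:
carry_out:
  motion:
    - [[0,0,0],[0,0,0.0015],0]
    - [[0,0,0],[0,0,0.003],0]
    - [[0,0,0],[0,0,0.0035],0]
    - [[0,0,0],[0,0,0.0035],0.75]
    - [[0,0,0],[0,0,0.0035],0.75]
    - [[0,0,0],[0,0,0.0035],0.75]
    - [[0,0,0],[0,0,0.0035],0.75]
    - [[0,0,0],[0,0,-0.035],0.75]
    - [[0,0,0],[0,0,-0.075],0.75]
    - [[0,0,0],[0,0,-0.11],0.75]

```text
clock: 10.67
position: [0.6427, 0.0129, 0.1459]
eef_rot: [[-0.978, -0.209, -0.0], [-0.209, 0.978, -0.0], [0.0, 0.0, -1.0]]
force: [0.7, 0.0, 0.5]
finger_gap: 0.0644
gripper_force: 0.0
```

Call:
carry_out:
  motion:
    - [[0,0,0],[0.181,-0.345,-0.02],0.7]
    - [[0,0,0],[0.181,-0.345,-0.02],0.7]
    - [[0,0,0],[0.181,-0.345,-0.02],0.7]
    - [[0,0,0],[0.181,-0.345,-0.02],0.7]
    - [[0,0,0],[0.181,-0.345,-0.02],0.7]
    - [[0,0,0],[0.181,-0.345,-0.02],0.7]
    - [[0,0,0],[0.181,-0.345,-0.02],0.7]
    - [[0,0,0],[0.181,-0.345,-0.02],0.7]
    - [[0,0,0],[0.181,-0.345,-0.02],0.7]
    - [[0,0,0],[0.181,-0.345,-0.02],0.7]
    - [[0,0,0],[0.181,-0.345,-0.02],0.7]
    - [[0,0,0],[0.181,-0.345,-0.02],0.7]

```text
clock: 11.67
position: [0.538, -0.3628, 0.1643]
eef_rot: [[-0.978, -0.207, 0.0], [-0.207, 0.978, 0.001], [-0.001, 0.001, -1.0]]
force: [0.4, 0.8, -0.6]
finger_gap: 0.0596
gripper_force: 0.0
```

```bash
python3 snap.py w4; python3 -c "
from h import *
print(sense()['position'],rel((.5375,-.3625,.06)))
cv2.imwrite('pics/s4.png',cv2.resize(grab_frame('scene')[110:310,120:340,::-1],None,fx=2.8,fy=2.8,interpolation=cv2.INTER_CUBIC))"
```

```text
[ 0.53835621 -0.36161545  0.1642281 ] [ 0.00105466 -0.00077575  0.10422715]
```

View pics/w4.png

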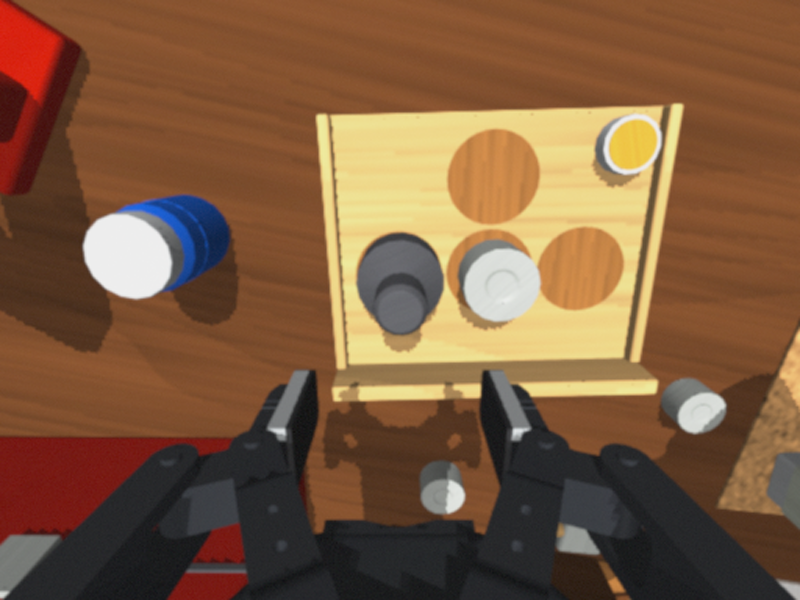

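View pics/s4.png

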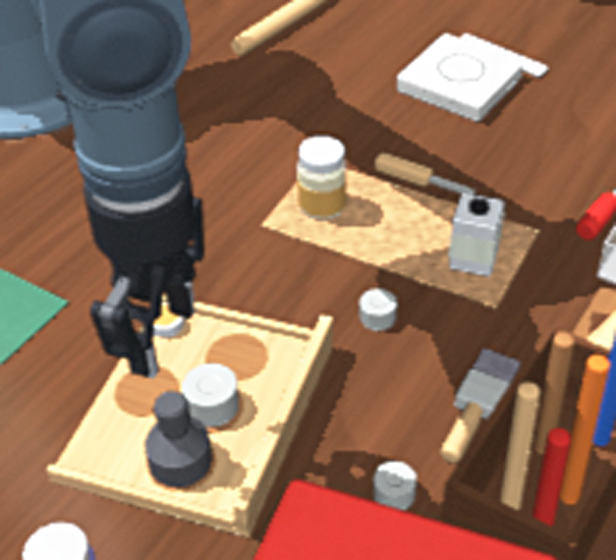

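The jar and tin stand on the mat, and both stains are visible: tin at (493,176), jar at (581,268). The weight's knob is at (401,305).

```bash
python3 - <<'E'
from h import *
import json
i=json.load(open("pics/w4.json"));k=.64;P={}
for n,u,v,z in [("jarst",581,268,.01),("tinst",493.5,176,.01),("knob",401,306,.094),("anvil",501,282,.042),("snaps",634,144,.024),("foot",399,275,.04)]:
    P[n]=onz(i,u*k,v*k,z);print(n,np.round(P[n],4))
print(rel(P["knob"]))
E
```

```text
jarst [ 0.5073 -0.2364  0.01  ]
tinst [ 0.4592 -0.3155  0.01  ]
knob [ 0.5332 -0.3634  0.094 ]
anvil [ 0.5218 -0.2994  0.042 ]
snaps [ 0.4225 -0.2381  0.024 ]
foot [ 0.5314 -0.3649  0.04  ]
[ 0.00579371 -0.00139322  0.0702106 ]
```

Call:
carry_out:
  motion:
    - [[0,0,0],[0.002,-0.001,0.025],0.7]
    - [[0,0,0],[0.002,-0.001,0.055],0.7]
    - [[0,0,0],[0.002,-0.001,0.08],0.7]
    - [[0,0,0],[0.002,-0.001,0.1],0.7]
    - [[0,0,0],[0.002,-0.001,0.107],0.7]
    - [[0,0,0],[0.002,-0.001,0.107],0.7]
    - [[0,0,0],[0.002,-0.001,0.107],0]
    - [[0,0,0],[0.002,-0.001,0.107],0]
    - [[0,0,0],[0.002,-0.001,0.107],0]
    - [[0,0,0],[0.002,-0.001,0.107],0]
    - [[0,0,0],[0.002,-0.001,0.107],0]
    - [[0,0,0],[0.002,-0.001,0.107],0]
    - [[0,0,0],[0.002,-0.001,0.107],0]
    - [[0,0,0],[0.002,-0.001,0.107],0]
    - [[0,0,0],[0.002,-0.001,0.107],0]

```text
clock: 13.02
position: [0.5378, -0.3638, 0.0595]
eef_rot: [[-0.978, -0.21, 0.003], [-0.21, 0.978, -0.001], [-0.003, -0.001, -1.0]]
force: [0.6, 2.6, 6.6]
finger_gap: 0.0281
gripper_force: 59.2
```

```bash
python3 - <<'E'
from h import *
print(rel((.55,.0035,.0)))
E
```

```text
[-0.08871357  0.35666782  0.05924627]
```

Call:
carry_out:
  motion:
    - [[0,0,0],[0,0,-0.015],0]
    - [[0,0,0],[0,0,-0.045],0]
    - [[0,0,0],[0,0,-0.08],0]
    - [[0,0,0],[-0.002,0.01,-0.11],0]
    - [[0,0,0],[-0.01,0.04,-0.13],0]
    - [[0,0,0],[-0.018,0.075,-0.13],0]
    - [[0,0,0],[-0.027,0.11,-0.13],0]
    - [[0,0,0],[-0.036,0.146,-0.13],0]
    - [[0,0,0],[-0.045,0.182,-0.13],0]
    - [[0,0,0],[-0.054,0.218,-0.13],0]
    - [[0,0,0],[-0.063,0.254,-0.13],0]
    - [[0,0,0],[-0.072,0.29,-0.13],0]
    - [[0,0,0],[-0.081,0.325,-0.125],0]
    - [[0,0,0],[-0.087,0.35,-0.105],0]
    - [[0,0,0],[-0.088,0.357,-0.075],0]
    - [[0,0,0],[-0.088,0.357,-0.04],0]
    - [[0,0,0],[-0.088,0.357,-0.018],0]
    - [[0,0,0],[-0.088,0.357,-0.006],0]
    - [[0,0,0],[-0.088,0.357,0],0]
    - [[0,0,0],[-0.088,0.357,0],0]

```text
clock: 14.68
position: [0.5462, 0.0037, 0.0556]
eef_rot: [[-0.978, -0.209, -0.004], [-0.209, 0.978, -0.0], [0.004, 0.001, -1.0]]
force: [0.0, -0.1, -5.1]
finger_gap: 0.0283
gripper_force: 60.6
```

Call:
carry_out:
  motion:
    - [[0,0,0],[0,0,0.0015],0]
    - [[0,0,0],[0,0,0.003],0]
    - [[0,0,0],[0,0,0.003],0]
    - [[0,0,0],[0,0,0.003],0.65]
    - [[0,0,0],[0,0,0.003],0.65]
    - [[0,0,0],[0,0,0.003],0.65]
    - [[0,0,0],[0,0,0.003],0.65]
    - [[0,0,0],[0,0,-0.03],0.65]
    - [[0,0,0],[0,0,-0.065],0.65]
    - [[0,0,0],[0,0,-0.1],0.65]

```text
clock: 15.52
position: [0.5471, 0.0039, 0.1583]
eef_rot: [[-0.978, -0.209, -0.001], [-0.209, 0.978, 0.0], [0.001, 0.0, -1.0]]
force: [0.4, 0.3, -0.7]
finger_gap: 0.0553
gripper_force: 0.0
```

Call:
carry_out:
  motion:
    - [[0,0,0],[0.087,-0.2915,-0.01],0.9]
    - [[0,0,0],[0.087,-0.2915,-0.01],0.9]
    - [[0,0,0],[0.087,-0.2915,-0.01],0.9]
    - [[0,0,0],[0.087,-0.2915,-0.01],0.9]
    - [[0,0,0],[0.087,-0.2915,-0.01],0.9]
    - [[0,0,0],[0.087,-0.2915,-0.01],0.9]
    - [[0,0,0],[0.087,-0.2915,-0.01],0.9]
    - [[0,0,0],[0.087,-0.2915,-0.01],0.9]
    - [[0,0,0],[0.087,-0.2915,-0.01],0.9]
    - [[0,0,0],[0.087,-0.2915,-0.01],0.9]
    - [[0,0,0],[0.087,-0.2915,-0.01],0.9]

```text
clock: 16.43
position: [0.5238, -0.2981, 0.1673]
eef_rot: [[-0.978, -0.21, -0.0], [-0.21, 0.978, 0.001], [0.0, 0.001, -1.0]]
force: [0.1, 0.5, 0.4]
finger_gap: 0.0764
gripper_force: 0.0
```

```bash
python3 snap.py w5; python3 -c "
from h import *
print(rel((.5223,-.2995,.013)))"
```

```text
[ 0.00188203 -0.00154796  0.15431349]
```

View pics/w5.png

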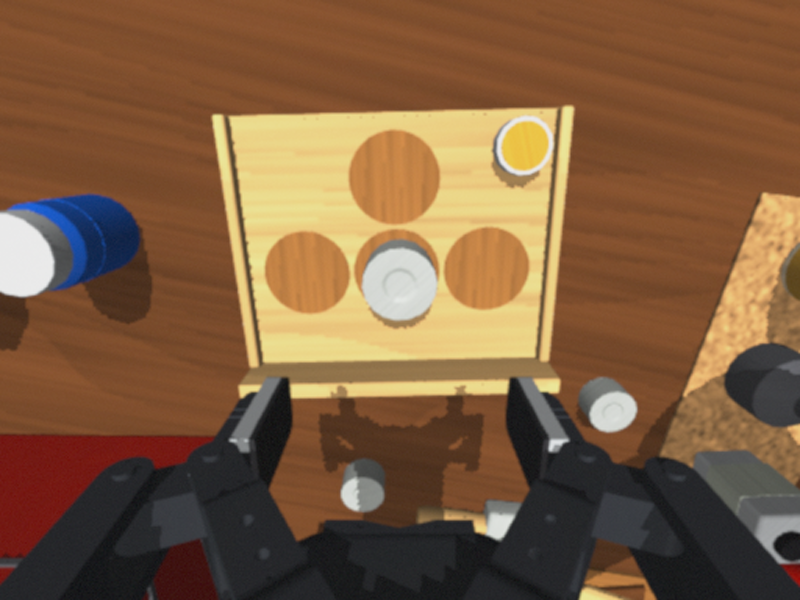

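All three stains are clear: tin (394,176), weight (307,272), jar (487,268). The anvil is alone at (399,283), with its hollow centred. I grip it now and compute the stain positions in the same turn.

Call:
carry_out:
  motion:
    - [[0,0,0],[0.002,-0.0015,0.03],0.9]
    - [[0,0,0],[0.002,-0.0015,0.07],0.9]
    - [[0,0,0],[0.002,-0.0015,0.105],0.9]
    - [[0,0,0],[0.002,-0.0015,0.13],0.9]
    - [[0,0,0],[0.002,-0.0015,0.145],0.9]
    - [[0,0,0],[0.002,-0.0015,0.152],0.9]
    - [[0,0,0],[0.002,-0.0015,0.154],0.9]
    - [[0,0,0],[0.002,-0.0015,0.154],0.9]
    - [[0,0,0],[0.002,-0.0015,0.154],0]
    - [[0,0,0],[0.002,-0.0015,0.154],0]
    - [[0,0,0],[0.002,-0.0015,0.154],0]
    - [[0,0,0],[0.002,-0.0015,0.154],0]
    - [[0,0,0],[0.002,-0.0015,0.154],0]
    - [[0,0,0],[0.002,-0.0015,0.154],0]
    - [[0,0,0],[0.002,-0.0015,0.154],0]

```text
clock: 17.73
position: [0.5233, -0.3009, 0.0153]
eef_rot: [[-0.978, -0.21, 0.003], [-0.21, 0.978, 0.001], [-0.003, -0.0, -1.0]]
force: [-0.6, 3.5, 6.4]
finger_gap: 0.0478
gripper_force: 62.7
```

```bash
python3 - <<'E'
from h import *
import json
i=json.load(open("pics/w5.json"));k=.64
im=cv2.imread("pics/w5_raw.png");h=cv2.cvtColor(im,cv2.COLOR_BGR2HSV)
roi=np.zeros(im.shape[:2],np.uint8);roi[75:225,150:350]=1
m=((h[...,0]<17)&(h[...,1]>120)&(h[...,2]>150)&(roi>0)).astype(np.uint8)
n,l,st,c=cv2.connectedComponentsWithStats(m)
Q={}
for a in range(1,n):
    if st[a,4]>300:
        (cx,cy),_,_=cv2.fitEllipse(max(cv2.findContours((l==a).astype(np.uint8),0,1)[0],key=len))
        print(st[a],(cx/k,cy/k),np.round(onz(i,cx,cy,.01),4))
print("anvil",np.round(onz(i,399*k,283*k,.042),4))
s=sense();print(s["position"],rel((.4785,.2975,.05)))
E
```

```text
[ 224   83   58   61 2722] (393.7546730041504, 176.56785249710083) [ 0.4593 -0.3161  0.01  ]
[227 147  54  40 460] (397.4292516708374, 274.65062141418457) [ 0.526  -0.2993  0.01  ]
[ 285  146   54   52 2213] (485.9009265899658, 267.7010774612427) [ 0.5075 -0.2377  0.01  ]
[ 170  148   54   53 2191] (306.508469581604, 271.6367244720459) [ 0.5377 -0.3644  0.01  ]
anvil [ 0.5227 -0.2989  0.042 ]
[ 0.52328873 -0.300888    0.01533967] [-0.08178204  0.59447557 -0.03443926]
```

Call:
carry_out:
  motion:
    - [[0,0,0],[0,0,-0.015],0]
    - [[0,0,0],[0,0,-0.045],0]
    - [[0,0,0],[0,0,-0.08],0]
    - [[0,0,0],[0,0,-0.115],0]
    - [[0,0,0],[-0.004,0.03,-0.145],0]
    - [[0,0,0],[-0.008,0.07,-0.15],0]
    - [[0,0,0],[-0.014,0.11,-0.15],0]
    - [[0,0,0],[-0.02,0.15,-0.15],0]
    - [[0,0,0],[-0.026,0.19,-0.15],0]
    - [[0,0,0],[-0.032,0.23,-0.15],0]
    - [[0,0,0],[-0.037,0.27,-0.15],0]
    - [[0,0,0],[-0.043,0.31,-0.15],0]
    - [[0,0,0],[-0.048,0.35,-0.15],0]
    - [[0,0,0],[-0.054,0.39,-0.15],0]
    - [[0,0,0],[-0.059,0.43,-0.15],0]
    - [[0,0,0],[-0.065,0.47,-0.15],0]
    - [[0,0,0],[-0.07,0.51,-0.15],0]
    - [[0,0,0],[-0.076,0.55,-0.15],0]
    - [[0,0,0],[-0.08,0.58,-0.15],0]
    - [[0,0,0],[-0.082,0.594,-0.15],0]

```text
clock: 19.4
position: [0.4772, 0.3005, 0.1634]
eef_rot: [[-0.977, -0.213, 0.0], [-0.213, 0.977, 0.002], [-0.001, 0.002, -1.0]]
force: [-0.4, -0.4, -3.9]
finger_gap: 0.0473
gripper_force: 63.5
```

Call:
carry_out:
  motion:
    - [[0,0,0],[0,0,0],0]
    - [[0,0,0],[0,0,0],0]

```text
clock: 19.57
position: [0.4778, 0.2967, 0.1631]
eef_rot: [[-0.978, -0.21, -0.0], [-0.21, 0.978, -0.001], [0.0, -0.001, -1.0]]
force: [0.0, -1.0, -3.5]
finger_gap: 0.0473
gripper_force: 63.5
```

```bash
python3 snap.py w6; python3 -c "
from h import *
print(rel((.4785,.2975,.0303)))"
```

```text
[-0.00101089  0.0016194   0.13282171]
```

View pics/w6.png

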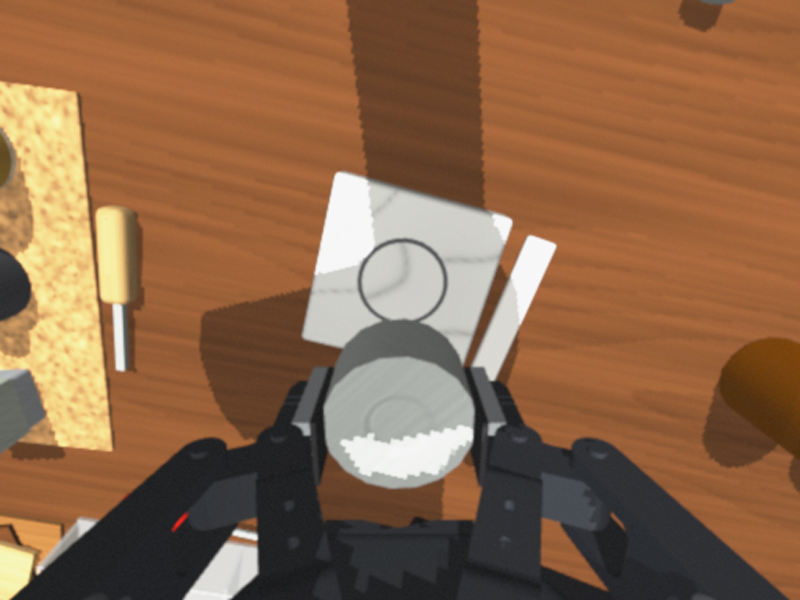

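The ring is fully visible at (402,281), the held anvil's hollow is at (400,418), and the folder is clear at (525,300). I compute the remaining offset from these.

```bash
python3 - <<'E'
from h import *
import json
i=json.load(open("pics/w6.json"));k=.64
s=sense();p=s["position"]
r=onz(i,402.5*k,281*k,.025);print(r)
for (a,b) in (((358,281),(447,281)),((402,238),(402,324))): print(np.linalg.norm(onz(i,a[0]*k,a[1]*k,.025)-onz(i,b[0]*k,b[1]*k,.025)))
a=onz(i,399.5*k,420*k,p[2]+.0267);print("anvil",a,"tcp",p)
print("shift", s["eef_rot"].T@(r-a), "vs tcp",rel(r))
E
```

```text
[0.47852138 0.29852441 0.025     ]
0.06101011642077197
0.061428675723507964
anvil [0.47690195 0.29601012 0.18982422] tcp [0.47789985 0.29588207 0.16312422]
shift [-0.00221567  0.00232213  0.16482011] vs tcp [-0.0012493   0.00262321  0.13812034]
```

Call:
carry_out:
  motion:
    - [[0,0,0],[-0.0018,0.0025,0.03],0]
    - [[0,0,0],[-0.0018,0.0025,0.065],0]
    - [[0,0,0],[-0.0018,0.0025,0.095],0]
    - [[0,0,0],[-0.0018,0.0025,0.115],0]
    - [[0,0,0],[-0.0018,0.0025,0.126],0]
    - [[0,0,0],[-0.0018,0.0025,0.13],0]
    - [[0,0,0],[-0.0018,0.0025,0.131],0]
    - [[0,0,0],[-0.0018,0.0025,0.132],0]
    - [[0,0,0],[-0.0018,0.0025,0.132],0]

```text
clock: 20.37
position: [0.4806, 0.2994, 0.0325]
eef_rot: [[-0.978, -0.208, 0.002], [-0.208, 0.978, 0.001], [-0.002, 0.0, -1.0]]
force: [0.1, -0.3, -4.8]
finger_gap: 0.0472
gripper_force: 63.7
```

Call:
carry_out:
  motion:
    - [[0,0,0],[0,0,0],0]
    - [[0,0,0],[0,0,0.0005],0]
    - [[0,0,0],[0,0,0.0012],0]
    - [[0,0,0],[0,0,0.002],0]
    - [[0,0,0],[0,0,0.0025],0]
    - [[0,0,0],[0,0,0.0025],0]

```text
clock: 20.87
position: [0.4799, 0.2997, 0.0303]
eef_rot: [[-0.978, -0.209, 0.002], [-0.209, 0.978, 0.0], [-0.002, 0.0, -1.0]]
force: [-2.7, -1.6, 6.3]
finger_gap: 0.0474
gripper_force: 64.9
```

Call:
carry_out:
  motion:
    - [[0,0,0],[0,0,0.0025],0.75]
    - [[0,0,0],[0,0,0.0025],0.75]
    - [[0,0,0],[0,0,0.0025],0.75]
    - [[0,0,0],[0,0,0.0025],0.75]
    - [[0,0,0],[0,0,-0.03],0.75]
    - [[0,0,0],[0,0,-0.07],0.75]
    - [[0,0,0],[0,0,-0.11],0.75]
    - [[0,0,0],[0,0,-0.13],0.75]
    - [[0,0,0],[0,0,-0.13],0.75]

```text
clock: 21.62
position: [0.4831, 0.3013, 0.1649]
eef_rot: [[-0.978, -0.209, 0.01], [-0.209, 0.978, 0.005], [-0.011, 0.002, -1.0]]
force: [0.6, 0.4, 0.2]
finger_gap: 0.0644
gripper_force: 0.0
```

```bash
python3 snap.py w7; python3 - <<'E'
from h import *
print(rel((.55,.005,.163)), sense()["position"])
E
```

```text
[-0.00494105 -0.30337773 -0.00146488] [0.48173399 0.30064047 0.16196368]
```

View pics/w7.png

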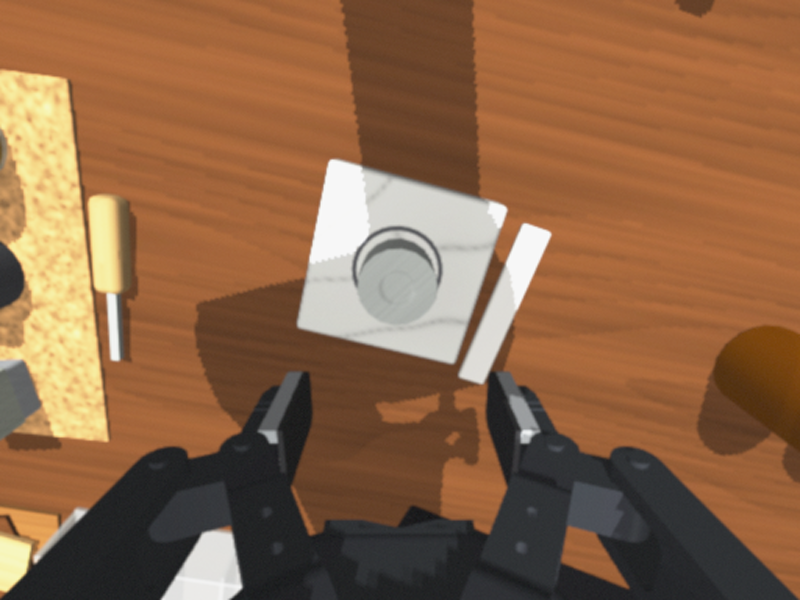

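```bash
python3 - <<'E'
from h import *
import json
i=json.load(open("pics/w7.json"));k=.64
# camera pose at settled time is approximate but common to both
a=onz(i,397.5*k,286*k,.057);r=onz(i,397.5*k,269.5*k,.025)
print(a,r,(a-r)*1000)
print([np.round(onz(i,u*k,v*k,.025),4) for u,v in((333,160),(506,207),(457,363),(298,327))])
print(np.mean([onz(i,u*k,v*k,.025) for u,v in((333,160),(506,207),(457,363),(298,327))],axis=0))
E
```

```text
[0.48005343 0.29930088 0.057     ] [0.47839866 0.29893383 0.025     ] [ 1.654769    0.36704723 32.        ]
[array([0.4172, 0.2445, 0.025 ]), array([0.4225, 0.3592, 0.025 ]), array([0.5391, 0.3568, 0.025 ]), array([0.5349, 0.2381, 0.025 ])]
[0.47844313 0.29966852 0.025     ]
```

The anvil sits about 1.5 mm from the ring centre. Now the three go back, weight first.

Call:
carry_out:
  motion:
    - [[0,0,0],[-0.003,-0.3035,0],0.7]
    - [[0,0,0],[-0.003,-0.3035,0],0.7]
    - [[0,0,0],[-0.003,-0.3035,0],0.7]
    - [[0,0,0],[-0.003,-0.3035,0],0.7]
    - [[0,0,0],[-0.003,-0.3035,0],0.7]
    - [[0,0,0],[-0.003,-0.3035,0],0.7]
    - [[0,0,0],[-0.003,-0.3035,0],0.7]
    - [[0,0,0],[-0.003,-0.3035,0],0.7]
    - [[0,0,0],[-0.003,-0.3035,0],0.7]
    - [[0,0,0],[-0.003,-0.3035,0],0.7]
    - [[0,0,0],[-0.003,-0.3035,0],0.7]
    - [[0,0,0],[-0.003,-0.3035,0],0.7]

```text
clock: 22.67
position: [0.545, 0.0049, 0.1582]
eef_rot: [[-0.977, -0.211, -0.001], [-0.211, 0.977, 0.0], [0.001, 0.001, -1.0]]
force: [0.0, 0.4, -0.7]
finger_gap: 0.0597
gripper_force: 0.0
```

```bash
python3 - <<'E'
from h import *
print(rel((.547,.0038,.0535)), sense()["position"])
E
```

```text
[-0.00184292 -0.00158404  0.10469838] [0.54500324 0.00490979 0.15820166]
```

Call:
carry_out:
  motion:
    - [[0,0,0],[-0.0015,-0.001,0.03],0.7]
    - [[0,0,0],[-0.0015,-0.001,0.06],0.7]
    - [[0,0,0],[-0.0015,-0.001,0.085],0.7]
    - [[0,0,0],[-0.0015,-0.001,0.098],0.7]
    - [[0,0,0],[-0.0015,-0.001,0.103],0.7]
    - [[0,0,0],[-0.0015,-0.001,0.103],0.7]
    - [[0,0,0],[-0.0015,-0.001,0.103],0.7]

```text
clock: 23.25
position: [0.5477, 0.0035, 0.0564]
eef_rot: [[-0.978, -0.21, 0.001], [-0.21, 0.978, -0.0], [-0.001, -0.0, -1.0]]
force: [0.6, 0.1, 1.4]
finger_gap: 0.0597
gripper_force: 0.0
```

Call:
carry_out:
  motion:
    - [[0,0,0],[0.0005,0,0.003],0.7]
    - [[0,0,0],[0.0005,0,0.004],0.7]
    - [[0,0,0],[0.0005,0,0.004],0]
    - [[0,0,0],[0.0005,0,0.004],0]
    - [[0,0,0],[0.0005,0,0.004],0]
    - [[0,0,0],[0.0005,0,0.004],0]
    - [[0,0,0],[0.0005,0,0.004],0]
    - [[0,0,0],[0.0005,0,0.004],0]
    - [[0,0,0],[0.0005,0,0.004],0]
    - [[0,0,0],[0.0005,0,0.004],0]
    - [[0,0,0],[0.0005,0,0.004],0]

```text
clock: 24.17
position: [0.5473, 0.0031, 0.0524]
eef_rot: [[-0.978, -0.209, 0.001], [-0.209, 0.978, 0.001], [-0.001, 0.001, -1.0]]
force: [-0.8, 4.2, 5.0]
finger_gap: 0.0287
gripper_force: 59.1
```

```bash
python3 - <<'E'
from h import *
print(rel((.5378,-.3640,.0595)), sense()["position"])
E
```

```text
[ 0.08619911 -0.3569522  -0.00748324] [0.54733264 0.00309722 0.05243456]
```

Call:
carry_out:
  motion:
    - [[0,0,0],[0,0,-0.015],0]
    - [[0,0,0],[0,0,-0.045],0]
    - [[0,0,0],[0,0,-0.08],0]
    - [[0,0,0],[0,0,-0.115],0]
    - [[0,0,0],[0.005,-0.02,-0.135],0]
    - [[0,0,0],[0.013,-0.055,-0.14],0]
    - [[0,0,0],[0.022,-0.09,-0.14],0]
    - [[0,0,0],[0.031,-0.126,-0.14],0]
    - [[0,0,0],[0.04,-0.162,-0.14],0]
    - [[0,0,0],[0.048,-0.198,-0.14],0]
    - [[0,0,0],[0.057,-0.234,-0.14],0]
    - [[0,0,0],[0.066,-0.27,-0.14],0]
    - [[0,0,0],[0.074,-0.306,-0.14],0]
    - [[0,0,0],[0.082,-0.34,-0.13],0]
    - [[0,0,0],[0.086,-0.357,-0.11],0]
    - [[0,0,0],[0.086,-0.357,-0.075],0]
    - [[0,0,0],[0.086,-0.357,-0.045],0]
    - [[0,0,0],[0.086,-0.357,-0.025],0]
    - [[0,0,0],[0.086,-0.357,-0.018],0]
    - [[0,0,0],[0.086,-0.357,-0.015],0]

```text
clock: 25.83
position: [0.535, -0.3631, 0.0634]
eef_rot: [[-0.978, -0.209, -0.006], [-0.209, 0.978, 0.004], [0.005, 0.005, -1.0]]
force: [0.3, 0.3, -5.1]
finger_gap: 0.0289
gripper_force: 60.6
```

Call:
carry_out:
  motion:
    - [[0,0,0],[0,0,0],0]
    - [[0,0,0],[0,0,0],0]
    - [[0,0,0],[0,0,0],0]

```text
clock: 26.08
position: [0.5388, -0.3656, 0.0689]
eef_rot: [[-0.978, -0.209, 0.003], [-0.209, 0.978, -0.003], [-0.002, -0.003, -1.0]]
force: [-0.3, 0.5, -5.9]
finger_gap: 0.0284
gripper_force: 60.6
```

```bash
python3 - <<'E'
from h import *
print(rel((.5379,-.3640,.0584)), sense()["position"])
E
```

```text
[0.00055325 0.00176392 0.01049577] [ 0.53878099 -0.36558089  0.06890254]
```

Call:
carry_out:
  motion:
    - [[0,0,0],[0,0.001,0.003],0]
    - [[0,0,0],[0,0.001,0.005],0]
    - [[0,0,0],[0,0.001,0.006],0]
    - [[0,0,0],[0,0.001,0.006],0]
    - [[0,0,0],[0,0.001,0.006],0]
    - [[0,0,0],[0,0.001,0.006],0]

```text
clock: 26.58
position: [0.5372, -0.3636, 0.0608]
eef_rot: [[-0.978, -0.209, -0.0], [-0.209, 0.978, -0.0], [0.0, -0.0, -1.0]]
force: [-0.5, 0.6, -5.5]
finger_gap: 0.029
gripper_force: 60.6
```

```bash
python3 - <<'E'
from h import *
print(rel((.5379,-.3640,.0584)), sense()["position"])
E
```

```text
[-0.00056902 -0.00053647  0.00243929] [ 0.53723153 -0.36359404  0.06083928]
```

Call:
carry_out:
  motion:
    - [[0,0,0],[-0.0005,-0.0005,0.001],0]
    - [[0,0,0],[-0.0005,-0.0005,0.002],0]
    - [[0,0,0],[-0.0005,-0.0005,0.003],0]
    - [[0,0,0],[-0.0005,-0.0005,0.003],0]
    - [[0,0,0],[-0.0005,-0.0005,0.003],0.65]
    - [[0,0,0],[-0.0005,-0.0005,0.003],0.65]
    - [[0,0,0],[-0.0005,-0.0005,0.003],0.65]
    - [[0,0,0],[-0.0005,-0.0005,0.003],0.65]
    - [[0,0,0],[-0.0005,-0.0005,-0.03],0.65]
    - [[0,0,0],[-0.0005,-0.0005,-0.065],0.65]
    - [[0,0,0],[-0.0005,-0.0005,-0.1],0.65]

```text
clock: 27.5
position: [0.5372, -0.3635, 0.1614]
eef_rot: [[-0.978, -0.209, -0.001], [-0.209, 0.978, 0.001], [0.001, 0.001, -1.0]]
force: [1.2, -0.2, 0.3]
finger_gap: 0.0554
gripper_force: 0.0
```

Call:
carry_out:
  motion:
    - [[0,0,0],[-0.182,0.346,0],0.75]
    - [[0,0,0],[-0.182,0.346,0],0.75]
    - [[0,0,0],[-0.182,0.346,0],0.75]
    - [[0,0,0],[-0.182,0.346,0],0.75]
    - [[0,0,0],[-0.182,0.346,0],0.75]
    - [[0,0,0],[-0.182,0.346,0],0.75]
    - [[0,0,0],[-0.182,0.346,0],0.75]
    - [[0,0,0],[-0.182,0.346,0],0.75]
    - [[0,0,0],[-0.182,0.346,0],0.75]
    - [[0,0,0],[-0.182,0.346,0],0.75]
    - [[0,0,0],[-0.182,0.346,0],0.75]
    - [[0,0,0],[-0.182,0.346,0],0.75]
    - [[0,0,0],[-0.182,0.346,0],0.75]

```text
clock: 28.58
position: [0.6434, 0.0113, 0.1608]
eef_rot: [[-0.978, -0.208, -0.0], [-0.208, 0.978, -0.001], [0.0, -0.001, -1.0]]
force: [0.2, -0.0, 0.2]
finger_gap: 0.0641
gripper_force: 0.0
```

```bash
python3 - <<'E'
from h import *
print(rel((.6427,.0128,.0311)), sense()["position"])
E
```

```text
[0.00028974 0.00175524 0.12969612] [0.64336298 0.01126205 0.1607975 ]
```

Call:
carry_out:
  motion:
    - [[0,0,0],[0.0005,0.0015,0.03],0.75]
    - [[0,0,0],[0.0005,0.0015,0.065],0.75]
    - [[0,0,0],[0.0005,0.0015,0.095],0.75]
    - [[0,0,0],[0.0005,0.0015,0.115],0.75]
    - [[0,0,0],[0.0005,0.0015,0.126],0.75]
    - [[0,0,0],[0.0005,0.0015,0.129],0.75]
    - [[0,0,0],[0.0005,0.0015,0.129],0.75]
    - [[0,0,0],[0.0005,0.0015,0.129],0.75]
    - [[0,0,0],[0.0005,0.0015,0.129],0]
    - [[0,0,0],[0.0005,0.0015,0.129],0]
    - [[0,0,0],[0.0005,0.0015,0.129],0]
    - [[0,0,0],[0.0005,0.0015,0.129],0]
    - [[0,0,0],[0.0005,0.0015,0.129],0]
    - [[0,0,0],[0.0005,0.0015,0.129],0]
    - [[0,0,0],[0.0005,0.0015,0.129],0]
    - [[0,0,0],[0.0005,0.0015,0.129],0]

```text
clock: 29.92
position: [0.6446, 0.0134, 0.0341]
eef_rot: [[-0.978, -0.209, 0.004], [-0.209, 0.978, -0.001], [-0.004, -0.002, -1.0]]
force: [0.1, -1.7, 7.0]
finger_gap: 0.0457
gripper_force: 61.4
```

```bash
python3 - <<'E'
from h import *
print(rel((.4595,-.3155,.0381)), sense()["position"])
E
```

```text
[ 0.24973738 -0.28294569 -0.00445662] [0.64462385 0.01337659 0.03407108]
```

Call:
carry_out:
  motion:
    - [[0,0,0],[0,0,-0.015],0]
    - [[0,0,0],[0,0,-0.045],0]
    - [[0,0,0],[0,0,-0.08],0]
    - [[0,0,0],[0.01,-0.011,-0.115],0]
    - [[0,0,0],[0.03,-0.034,-0.14],0]
    - [[0,0,0],[0.053,-0.06,-0.14],0]
    - [[0,0,0],[0.08,-0.09,-0.14],0]
    - [[0,0,0],[0.106,-0.12,-0.14],0]
    - [[0,0,-1],[0.133,-0.15,-0.14],0]
    - [[0,0,-2],[0.159,-0.18,-0.14],0]
    - [[0,0,-3],[0.186,-0.21,-0.14],0]
    - [[0,0,-3.5],[0.212,-0.24,-0.14],0]
    - [[0,0,-3.5],[0.235,-0.266,-0.135],0]
    - [[0,0,-3.5],[0.248,-0.2825,-0.115],0]
    - [[0,0,-3.5],[0.248,-0.2825,-0.08],0]
    - [[0,0,-3.5],[0.248,-0.2825,-0.05],0]
    - [[0,0,-3.5],[0.248,-0.2825,-0.03],0]
    - [[0,0,-3.5],[0.248,-0.2825,-0.02],0]
    - [[0,0,-3.5],[0.248,-0.2825,-0.016],0]
    - [[0,0,-3.5],[0.248,-0.2825,-0.016],0]

```text
clock: 31.58
position: [0.4591, -0.3139, 0.0475]
eef_rot: [[-0.963, -0.269, -0.001], [-0.269, 0.963, 0.001], [0.001, 0.001, -1.0]]
force: [-0.5, 0.3, -2.2]
finger_gap: 0.0457
gripper_force: 61.1
```

Call:
carry_out:
  motion:
    - [[0,0,0],[0,0,0],0]
    - [[0,0,0],[0,0,0],0]
    - [[0,0,0],[0,0,0],0]

```text
clock: 31.83
position: [0.4605, -0.3152, 0.0494]
eef_rot: [[-0.963, -0.269, 0.002], [-0.269, 0.963, -0.002], [-0.002, -0.003, -1.0]]
force: [-0.3, 0.5, -2.9]
finger_gap: 0.046
gripper_force: 61.1
```

```bash
python3 snap.py w8; python3 - <<'E'
from h import *
print(rel((.4612,-.3146,.0401)), sense()["position"])
E
```

```text
[-0.00100524  0.00016824  0.00910615] [ 0.46025803 -0.31501511  0.049205  ]
```

View pics/w8.png

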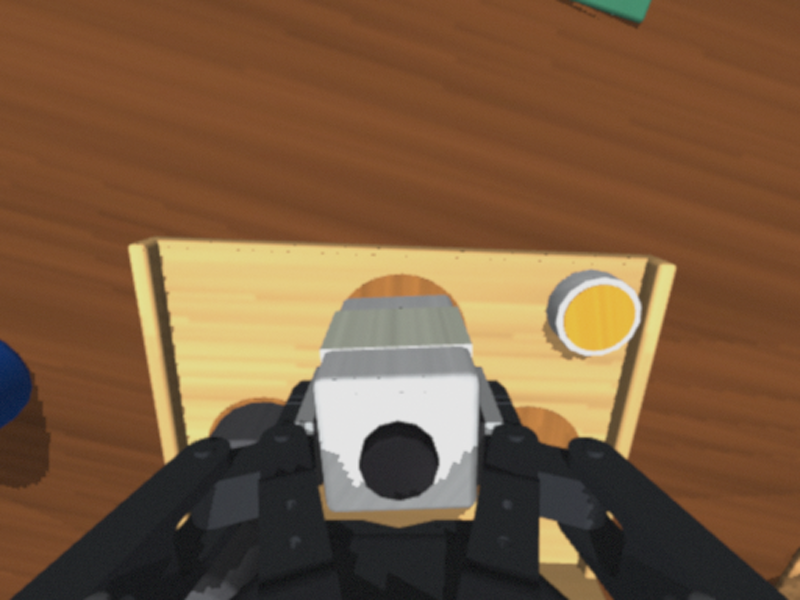

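The tin is held upright just above its stain, whose visible front arc is at (403,273). The cap is at (399,461) and the snaps are untouched.

```bash
python3 - <<'E'
from h import *
import json
i=json.load(open("pics/w8.json"));k=.64;b=.0191;O=lambda u,v,z:onz(i,u*k,v*k,z)
c=O(399,461,b+.08);print("cap",c)
a,d,e,f=O(317,378,b+.072),O(476,374,b+.072),O(328,511,b+.072),O(475,507,b+.072)
print("top",(a+d+e+f)/4)
for p,q in((a,d),(e,f)): t=q-p;print(np.degrees(np.arctan2(-t[0],t[1])),np.linalg.norm(t))
s=O(403,274,.01);u=np.array([np.cos(np.radians(13.8)),np.sin(np.radians(13.8)),0]);print("stain centre",s+.031*u)
print("rack yaw",[np.degrees(np.arctan2(-(q-p)[0],(q-p)[1])) for p,q in[(O(140,243,.03),O(665,263,.03))]])
E
```

```text
cap [ 0.45646861 -0.31696682  0.0991    ]
top [ 0.45804404 -0.31655905  0.0911    ]
17.325243077211756 0.04236441941523075
17.77173121549427 0.04414349155562776
stain centre [ 0.46056943 -0.31521286  0.01      ]
rack yaw [np.float64(13.412916163299553)]
```

Call:
carry_out:
  motion:
    - [[0,0,0.8],[-0.001,0,0],0]
    - [[0,0,1.6],[-0.002,0.0005,0.003],0]
    - [[0,0,1.6],[-0.002,0.0005,0.005],0]
    - [[0,0,1.6],[-0.002,0.0005,0.0065],0]
    - [[0,0,1.6],[-0.002,0.0005,0.0065],0]
    - [[0,0,1.6],[-0.002,0.0005,0.0065],0]

```text
clock: 32.38
position: [0.4608, -0.3131, 0.041]
eef_rot: [[-0.97, -0.241, -0.001], [-0.241, 0.97, 0.0], [0.0, 0.0, -1.0]]
force: [-0.4, 0.0, -3.8]
finger_gap: 0.046
gripper_force: 61.2
```

Call:
carry_out:
  motion:
    - [[0,0,0],[0,0,0],0]
    - [[0,0,0],[0,0,0.0005],0]
    - [[0,0,0],[0,0,0.001],0]
    - [[0,0,0],[0,0,0.0015],0]
    - [[0,0,0],[0,0,0.0015],0]

```text
clock: 32.8
position: [0.4611, -0.3134, 0.0401]
eef_rot: [[-0.97, -0.241, 0.0], [-0.241, 0.97, -0.0], [-0.0, -0.0, -1.0]]
force: [-0.3, 0.9, 1.1]
finger_gap: 0.0461
gripper_force: 61.5
```

Call:
carry_out:
  motion:
    - [[0,0,0],[0,0,0.0008],0]
    - [[0,0,0],[0,0,0.0008],0]
    - [[0,0,0],[0,0,0.0008],0.7]
    - [[0,0,0],[0,0,0.0008],0.7]
    - [[0,0,0],[0,0,0.0008],0.7]
    - [[0,0,0],[0,0,0.0008],0.7]
    - [[0,0,0],[0,0,-0.035],0.7]
    - [[0,0,0],[0,0,-0.075],0.7]
    - [[0,0,0],[0,0,-0.115],0.7]

```text
clock: 33.55
position: [0.4601, -0.3124, 0.1551]
eef_rot: [[-0.97, -0.241, -0.002], [-0.241, 0.97, 0.002], [0.002, 0.002, -1.0]]
force: [0.8, -0.3, -0.1]
finger_gap: 0.06
gripper_force: 0.0
```

Call:
carry_out:
  motion:
    - [[0,0,90],[-0.0695,0.308,-0.005],0.85]
    - [[0,0,90],[-0.0695,0.308,-0.005],0.85]
    - [[0,0,90],[-0.0695,0.308,-0.005],0.85]
    - [[0,0,90],[-0.0695,0.308,-0.005],0.85]
    - [[0,0,90],[-0.0695,0.308,-0.005],0.85]
    - [[0,0,90],[-0.0695,0.308,-0.005],0.85]
    - [[0,0,90],[-0.0695,0.308,-0.005],0.85]
    - [[0,0,90],[-0.0695,0.308,-0.005],0.85]
    - [[0,0,90],[-0.0695,0.308,-0.005],0.85]
    - [[0,0,90],[-0.0695,0.308,-0.005],0.85]
    - [[0,0,90],[-0.0695,0.308,-0.005],0.85]
    - [[0,0,90],[-0.0695,0.308,-0.005],0.85]
    - [[0,0,90],[-0.0695,0.308,-0.005],0.85]
    - [[0,0,90],[-0.0695,0.308,-0.005],0.85]
    - [[0,0,90],[-0.0695,0.308,-0.005],0.85]
    - [[0,0,90],[-0.0695,0.308,-0.005],0.85]

```text
clock: 34.88
position: [0.4541, 0.0024, 0.1597]
eef_rot: [[-0.242, 0.97, -0.0], [0.97, 0.242, -0.0], [-0.0, -0.0, -1.0]]
force: [0.4, -0.2, 0.4]
finger_gap: 0.0726
gripper_force: 0.0
```

```bash
python3 - <<'E'
from h import *
print(rel((.4541,.0026,.0313)), sense()["position"])
E
```

```text
[2.00147546e-04 3.07129482e-05 1.28413158e-01] [0.45412228 0.00240591 0.15971317]
```

Call:
carry_out:
  motion:
    - [[0,0,0],[0,0,0.03],0.85]
    - [[0,0,0],[0,0,0.065],0.85]
    - [[0,0,0],[0,0,0.095],0.85]
    - [[0,0,0],[0,0,0.115],0.85]
    - [[0,0,0],[0,0,0.125],0.85]
    - [[0,0,0],[0,0,0.129],0.85]
    - [[0,0,0],[0,0,0.129],0.85]
    - [[0,0,0],[0,0,0.129],0.85]
    - [[0,0,0],[0,0,0.129],0]
    - [[0,0,0],[0,0,0.129],0]
    - [[0,0,0],[0,0,0.129],0]
    - [[0,0,0],[0,0,0.129],0]
    - [[0,0,0],[0,0,0.129],0]
    - [[0,0,0],[0,0,0.129],0]
    - [[0,0,0],[0,0,0.129],0]
    - [[0,0,0],[0,0,0.129],0]

```text
clock: 36.22
position: [0.4552, 0.0021, 0.0323]
eef_rot: [[-0.242, 0.97, 0.002], [0.97, 0.242, -0.001], [-0.001, 0.002, -1.0]]
force: [-2.5, 0.6, 6.2]
finger_gap: 0.052
gripper_force: 62.3
```

```bash
python3 - <<'E'
from h import *
print(rel((.5080,-.2368,.0389)), sense()["position"])
E
```

```text
[-0.24460778 -0.00643508 -0.00624769] [0.45516155 0.00211073 0.03232963]
```

Call:
carry_out:
  motion:
    - [[0,0,0],[0,0,-0.015],0]
    - [[0,0,0],[0,0,-0.045],0]
    - [[0,0,0],[0,0,-0.08],0]
    - [[0,0,0],[-0.01,0,-0.115],0]
    - [[0,0,0],[-0.035,-0.001,-0.14],0]
    - [[0,0,0],[-0.07,-0.002,-0.14],0]
    - [[0,0,0],[-0.105,-0.003,-0.14],0]
    - [[0,0,0],[-0.14,-0.004,-0.14],0]
    - [[0,0,0],[-0.175,-0.005,-0.14],0]
    - [[0,0,0],[-0.205,-0.006,-0.14],0]
    - [[0,0,0],[-0.23,-0.0065,-0.14],0]
    - [[0,0,0],[-0.2445,-0.0065,-0.13],0]
    - [[0,0,0],[-0.2445,-0.0065,-0.1],0]
    - [[0,0,0],[-0.2445,-0.0065,-0.07],0]
    - [[0,0,0],[-0.2445,-0.0065,-0.045],0]
    - [[0,0,0],[-0.2445,-0.0065,-0.027],0]
    - [[0,0,0],[-0.2445,-0.0065,-0.017],0]
    - [[0,0,0],[-0.2445,-0.0065,-0.015],0]
    - [[0,0,0],[-0.2445,-0.0065,-0.015],0]
    - [[0,0,0],[-0.2445,-0.0065,-0.015],0]

```text
clock: 37.88
position: [0.5077, -0.2367, 0.0469]
eef_rot: [[-0.242, 0.97, 0.002], [0.97, 0.242, -0.001], [-0.001, 0.001, -1.0]]
force: [0.1, -0.8, -3.1]
finger_gap: 0.0523
gripper_force: 64.2
```

Call:
carry_out:
  motion:
    - [[0,0,0],[0,0,0],0]
    - [[0,0,0],[0,0,0],0]
    - [[0,0,0],[0,0,0],0]

```text
clock: 38.13
position: [0.5077, -0.2369, 0.0469]
eef_rot: [[-0.241, 0.97, 0.002], [0.97, 0.241, -0.001], [-0.002, 0.002, -1.0]]
force: [-1.2, 0.7, -2.0]
finger_gap: 0.0523
gripper_force: 64.2
```

```bash
python3 - <<'E'
from h import *
print(rel((.5079,-.2367,.0383)), sense()["position"])
E
```

```text
[0.0001974  0.00025362 0.00862706] [ 0.50768528 -0.23694225  0.04692697]
```

Call:
carry_out:
  motion:
    - [[0,0,0],[0,0,0.004],0]
    - [[0,0,0],[0,0,0.0065],0]
    - [[0,0,0],[0,0,0.0075],0]
    - [[0,0,0],[0,0,0.0082],0]
    - [[0,0,0],[0,0,0.0088],0]
    - [[0,0,0],[0,0,0.0092],0]
    - [[0,0,0],[0,0,0.0092],0]

```text
clock: 38.72
position: [0.5068, -0.2365, 0.0384]
eef_rot: [[-0.241, 0.97, 0.001], [0.97, 0.241, -0.001], [-0.001, 0.0, -1.0]]
force: [-5.6, 1.9, 10.8]
finger_gap: 0.0523
gripper_force: 65.7
```

Call:
carry_out:
  motion:
    - [[0,0,0],[0,0,0.0088],0]
    - [[0,0,0],[0,0,0.0088],0.85]
    - [[0,0,0],[0,0,0.0088],0.85]
    - [[0,0,0],[0,0,0.0088],0.85]
    - [[0,0,0],[0,0,0.0088],0.85]
    - [[0,0,0],[0,0,-0.025],0.85]
    - [[0,0,0],[0,0,-0.065],0.85]
    - [[0,0,0],[0,0,-0.105],0.85]
    - [[0,0,0],[-0.02,0,-0.145],0.85]
    - [[0,0,0],[-0.04,0,-0.185],0.85]
    - [[0,0,0],[-0.054,0,-0.215],0.85]
    - [[0,0,0],[-0.054,0,-0.215],0.85]
    - [[0,0,0],[-0.054,0,-0.215],0.85]
    - [[0,0,0],[-0.054,0,-0.215],0.85]

```text
clock: 39.88
position: [0.5197, -0.2887, 0.2505]
eef_rot: [[-0.241, 0.97, -0.001], [0.97, 0.241, 0.001], [0.001, -0.001, -1.0]]
force: [0.0, 0.4, -0.1]
finger_gap: 0.0727
gripper_force: 0.0
```

```bash
python3 snap.py w9; python3 - <<'E'
from h import *
r=cv2.imread("pics/w9_raw.png")[75:250,170:340]
a=cv2.resize(r,None,fx=2.3,fy=2.3,interpolation=cv2.INTER_CUBIC)
b=cv2.resize(grab_frame('scene')[110:310,120:340,::-1],(a.shape[1],a.shape[0]))
cv2.imwrite("pics/fin.png",np.hstack([a,b]));print(a.shape)
E
```

```text
(402, 391, 3)
```

View pics/fin.png

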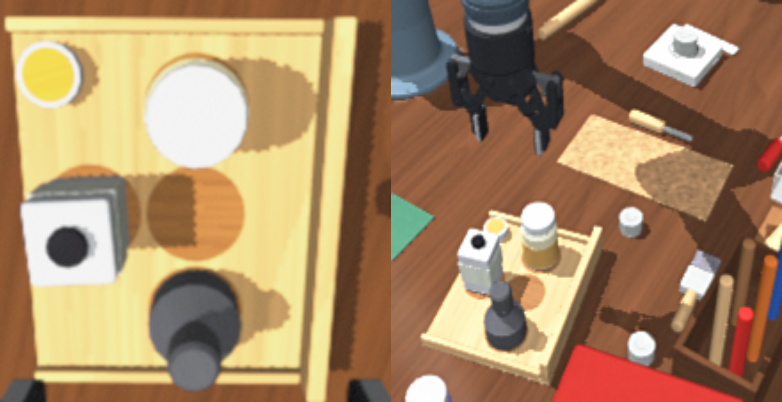

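All are back upright: tin cap (67,247), jar lid (197,115), knob (194,365), anvil on the slab, mat empty. I compare numerically with the starting picture.

```bash
python3 - <<'E'
from h import *
import json
for f,s,pts in (("w1",3.4,dict(cap=(117,352),jar=(302,172),knob=(297,530),fl=(52,290),bl=(180,285),br=(186,402),fr=(65,408),sn=(95,107),rFL=(35,38),wBR=(487,582))),
            ("w9",2.3,dict(cap=(67,247),jar=(197,115),knob=(194,367),fl=(23,203),bl=(117,196.5),br=(121,281),fr=(29,286),sn=(49,74),rFL=(8,26)))):
    i=json.load(open(f"pics/{f}.json"));z=dict(cap=.09,jar=.09,knob=.094,sn=.024,rFL=.03,wBR=.055)
    P={n:onz(i,170+u/s,75+v/s,z.get(n,.082)) for n,(u,v) in pts.items()}
    print(f,{n:np.round(P[n][:2],4).tolist() for n in("cap","jar","knob","sn","rFL")},"tinmid",np.round(sum(P[n] for n in("fl","bl","br","fr"))/4,4))
    A=lambda a,b,o:np.degrees(np.arctan2(*(P[b]-P[a])[1::-1]))-o
    print(A("fl","bl",0),A("fr","br",0),A("fr","fl",90),A("br","bl",90))
E
```

```text
w1 {'cap': [0.459, -0.3136], 'jar': [0.5066, -0.2377], 'knob': [0.5371, -0.3634], 'sn': [0.4242, -0.2392], 'rFL': [0.399, -0.2198]} tinmid [ 0.4591 -0.3142  0.082 ]
16.49351312995077 17.231580433008236 15.72762726756308 14.95204810463568
w9 {'cap': [0.4604, -0.3142], 'jar': [0.5084, -0.2353], 'knob': [0.5384, -0.3622], 'sn': [0.4236, -0.2392], 'rFL': [0.3991, -0.2195]} tinmid [ 0.4617 -0.3139  0.082 ]
17.99008740273866 17.292557411167305 12.983666998278181 14.336990675589107
```

All three are within about 2–3 mm and 1° of where they started, and the gripper is clear.

```bash
python3 -c "
from workcell import *
print(job_done())"
```

```text
the job is handed in; nothing more can be done
None
```

The job is handed in at about 40 s of the allowed 141 s: the anvil stands on the marble slab about 1.5 mm off the ring's centre, and the jar, tin and weight are back upright in the rack, measured within about 3 mm of their starting spots; the snaps did not shift measurably, and the awl and creasing bone looked untouched.

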